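# Return the snap-setting kit to its shadow boards

### The arm

A 7-joint arm with a two-finger parallel gripper is mounted at the origin on the work surface; the furniture and walls round the work are solid. World frame = base frame: x ahead of the robot, y to its left, z up, the work surface at z = 0. Lengths are in m, angles in rad, forces in N, time in s.
With the tool pointing down it reaches from about 0.4 to 0.85 m from the base axis. Payload 10.4 kg.
Tool frame: the origin (TCP) lies between the finger pads; the fingertips stand 11 mm ahead of it and the grasp point (between the pads) lies 8 mm behind it; x points along the fingers, y is the direction in which the jaws open and shut, and the axes are right-handed (so a half turn about x gives the same grasp; the last joint's range is limited). The gripper opens to 87 mm and grips with 3 to 60 N. Pads are 19 mm wide; open, the fingers measure 117 mm over their backs; the gripper's body (75 mm by 190 mm) begins 51 mm behind the grasp point.
Start: joints at [-1.148, 0.332, -0.065, 1.46, 0.022, 1.35, -0.088], TCP at [0.269, 0.564, 0.234] pointing down, gripper open.
Joint ranges: [-2.6, 2.6], [-0.5, 2.12], [-1.47, 1.34], [0.16, 2.42], [-1.27, 4.41], [0.06, 2.06], [-2.6, 2.6]. Speed limits (rad/s): [2.22, 2.22, 2.79, 2.79, 3.14, 3.14, 3.14].

### API

Orientations are given as a unit quaternion [x, y, z, w].
In Python, from bench import r, cams, ticket gives the robot as it stands. The module is installed in compiled form; this text tells all that it offers.
- The arm moves only by the tool drive_tool, never from a script. Its argument "moves" is text: rows parted by semicolons, each of 5 numbers parted by spaces: the shift along the world's x, y, z in m, then the turn about the world's z in degrees, then the closure, from 0 (fully open) to 1 (shut). In form: x y z twist grip; .... A call has 1 to 20 rows; each row shifts and turns the commanded pose from where the row before left it; what a row does not reach is not made up. A row lasts 1/8 s, in which the tool goes at most 62.5 mm and 10.7 degrees, less where a joint would pass 70% of its speed; a pose out of reach is approached as far as the arm can. A call is refused whole if a number of a shift passes 0.0625 or a number of a turn 10.7, either way. A call with a gripper value outside its range is refused whole. The fingers move at their own pace and stop on an object; "newtons" is the grip in N (left out, the last holds). Time passes only in rows, so rows that do not move let the fingers close. It gives the time, the measured TCP pose, the force and the opening at its end, in the units of the state.
- r.read_state(): the state, without advancing time (a new reading comes with each control period).
- cams.camera(name): name is "scene" or "side" or "wrist"; returns a dict with "color" (384x512x3 uint8, red, green, blue), "fx", "fy", "cx", "cy" (pixels), "extrinsics" (4x4, takes a point from camera to world coordinates). Camera axes: x right, y down, z forward; pixel columns grow to the right and rows downward; lengths in m; the calibration is good to about 2 mm. A picture is of the moment at which its call begins. There is no depth.
- ticket.close_job(): hands the job in, once; it reports no verdict.
The state is a dict: "time": time; "joint_positions": joint angles; "joint_vel": joint speeds; "joint_torque": joint torques, N m; "ee_pos": TCP position; "eef_rot": TCP orientation; "ft_force": force on the tool from outside, world axes, zero at the start; "torque": the same for the moment, N m; "width": finger opening in m.
Only numpy, scipy, OpenCV 4.12 (cv2) and the standard library are available. Lean on these libraries where they do the work, as an engineer would, in place of code of your own. Each camera call takes 0.05 s, during which the arm holds its last target.

### The job

Put the four pieces of the kit back on their shadow boards: the tin, the snap anvil, the cork sanding block and the steel snap setter each go on the board whose black silhouette has their shape and size, lying the right way up and covering the silhouette squarely and centrally (at the start the tin stands on top of the sanding block). Leave the thread spool and the yellow-lidded pot where they stand.

Things in the scene. Friction and masses are not known exactly. Their poses are not given: they have to be found in the camera images.
- tin_mid (a point): flat round tin with a cream lid, 68 mm across the lid, body 64 mm across; this point is on its axis, 9 mm above its underside (firm up to 18 mm, the lid's crown reaches 23 mm); z is its axis, up. At the start it stands flat on the sanding block
- anvil_mid (a point): snap anvil, a grey steel disc 50 mm across and 14 mm high with a small dimple in the middle; this point is its centre, 7 mm above its underside; z is its axis, up
- block_mid (a point): cork sanding block, 62 x 100 x 36 mm (x, y, z); this point is its centre, 18 mm above its underside; y along its length, z up. Lies on the bench, carrying the tin at the start
- setter_mid (a point): snap setter, a straight plain steel rod 15 x 141 x 14 mm (x, y, z) lying on the bench; this point is its centre, 7 mm above its underside; y along its length. Either end may point either way on its board
- board_tin_mark (a point): white laminate shadow board, 80 x 148 x 6 mm (x, y, z), fixed to the bench; all four boards are alike except for the black painted silhouette, here a large disc 70 mm across. This point is the centre of the silhouette on the board's top face, 6 mm above the bench; x along the short side, y along the long side, z up
- board_anvil_mark (a point): white laminate shadow board, 80 x 148 x 6 mm (x, y, z), fixed to the bench; all four boards are alike except for the black painted silhouette, here a small disc 50 mm across. This point is the centre of the silhouette on the board's top face, 6 mm above the bench; x along the short side, y along the long side, z up
- board_block_mark (a point): white laminate shadow board, 80 x 148 x 6 mm (x, y, z), fixed to the bench; all four boards are alike except for the black painted silhouette, here a broad rectangle 63 x 101 mm, long along y. This point is the centre of the silhouette on the board's top face, 6 mm above the bench; x along the short side, y along the long side, z up
- board_setter_mark (a point): white laminate shadow board, 80 x 148 x 6 mm (x, y, z), fixed to the bench; all four boards are alike except for the black painted silhouette, here a narrow strip 15 x 141 mm, long along y. This point is the centre of the silhouette on the board's top face, 6 mm above the bench; x along the short side, y along the long side, z up
- spool_mid (a point): bystander: thread spool with wooden ends, 45 mm across and 46 mm high, upright and loose; this point is its centre, 23 mm up
- yellow_lid_pot_mid (a point): bystander: small pot with a yellow screw lid, 53 mm across and 50 mm high, loose; this point is its centre, 25 mm up
Mind the look-alikes: they are no part of the job. Leave any purple look-alike of the part that bears board_tin_mark alone. Leave any turquoise look-alike of the part that bears anvil_mid alone.

How it is judged:
By the outcome, as a careful person would: the job done as asked, in the order asked, and still so for the second after the job is handed in, with the robot touching nothing.
It also fails if it takes over 109 s, if anything falls off the work surface, if the arm or the gripper's body presses on something with over 40 N, if the wrist force passes 120 N, or if a joint passes its speed limit or range.

## Working session

There is one attempt and no reset: what is moved stays moved. The work goes in short steps, Python scripts to look and compute and a tool call to move; the robot and the scene stay as the last step left them, time stands still between calls to the robot, and variables do not carry over. Pictures are saved under pics/ and viewed, and the job is handed in when it is done.

Besides the shell and the picture viewer there is one more tool, called after ">>>" in YAML: its name, and indented under it one key for each argument. drive_tool: Moves the arm, as the interface text tells. Its arguments: {"type":"object","properties":{"moves":{"type":"string"},"newtons":{"type":"number"}},"required":["moves"]}

```bash
mkdir -p pics; cat > h.py <<'E'
import numpy as np, cv2
from bench import r,cams,ticket
def snap(n,tag):
    c=cams.camera(n); cv2.imwrite(f'pics/{tag}.png',c['color'][:,:,::-1]); np.savez(f'pics/{tag}.npz',**c); return c
def load(tag): return dict(np.load(f'pics/{tag}.npz'))
def ray(c,u,v,z):
    E=c['extrinsics']; d=E[:3,:3]@np.array([(u-c['cx'])/c['fx'],(v-c['cy'])/c['fy'],1.]); o=E[:3,3]
    return o+d*(z-o[2])/d[2]
def proj(c,p):
    E=c['extrinsics']; q=E[:3,:3].T@(np.array(p)-E[:3,3]); return c['fx']*q[0]/q[2]+c['cx'],c['fy']*q[1]/q[2]+c['cy']
E
python3 - <<'E'
from h import *
for n in ['scene','side','wrist']:
    c=snap(n,n+'0'); print(n,c['extrinsics'].round(3).tolist(),c['fx'])
print({k:np.round(v,3).tolist() for k,v in r.read_state().items()})
E
```

```text
scene [[0.879, -0.246, 0.408, 0.003], [-0.477, -0.463, 0.747, -0.747], [0.005, -0.851, -0.525, 0.585], [0.0, 0.0, 0.0, 1.0]] 388.50045600701657
side [[0.997, -0.04, 0.061, 0.339], [-0.073, -0.592, 0.803, -0.982], [0.005, -0.805, -0.593, 0.795], [0.0, 0.0, 0.0, 1.0]] 402.19186997023905
wrist [[0.431, 0.868, 0.247, 0.202], [0.902, -0.414, -0.119, 0.595], [-0.001, 0.274, -0.962, 0.383], [0.0, 0.0, 0.0, 1.0]] 339.95211857746983
{'time': 0.15, 'joint_positions': [-1.148, 0.333, -0.065, 1.461, 0.022, 1.35, -0.088], 'joint_vel': [0.003, -0.001, 0.0, -0.004, -0.001, -0.001, -0.001], 'joint_torque': [0.001, -62.363, 0.025, -39.014, -0.061, 0.037, 0.0], 'ee_pos': [0.269, 0.564, 0.233], 'eef_rot': [0.156, 0.69, -0.157, 0.69], 'ft_force': [0.014, 0.751, -0.15], 'torque': [-0.019, -0.024, 0.003], 'width': 0.087}
```

View pics/scene0.png

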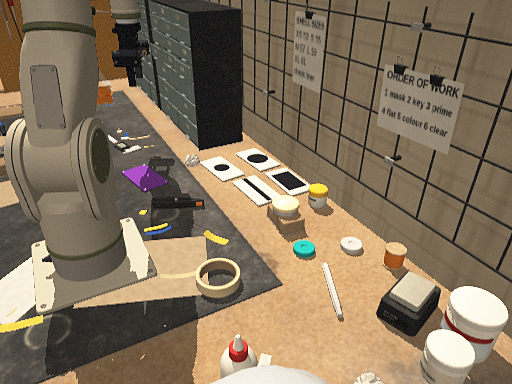

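View pics/side0.png

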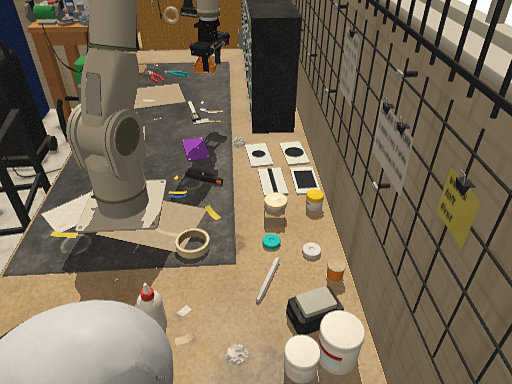

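View pics/wrist0.png

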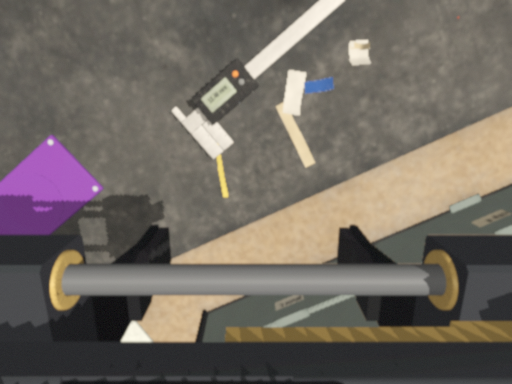

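```bash
python3 - <<'E'
from h import *
s=load('scene0');d=load('side0')
cv2.imwrite('pics/a.png',cv2.resize(s['color'][130:330,190:420,::-1],None,fx=3.4,fy=3,interpolation=cv2.INTER_CUBIC))
cv2.imwrite('pics/b.png',cv2.resize(d['color'][130:310,230:360,::-1],None,fx=3.3*1.3,fy=3.3,interpolation=cv2.INTER_CUBIC))
for n,u,v,z in [('tin',285,203,.057),('pot',317,188,.05),('anvil',351,243,.014),('turq',304,247,.014),('spool?',395,250,.046),('disc big',258,158,.006),('disc small',222,168,.006),('rect',290,180,.006),('strip',258,189,.006),('set a',325,263,.01),('set b',340,317,.01),('cab',243,145,0)]:
  print(n,ray(s,u,v,z).round(3))
for n,u,v,z in [('tin',276,202,.057),('anvil',312,250,.014),('disc big',295,153,.006),('disc small',259,153,.006)]:
  print(n,ray(d,u,v,z).round(3))
E
```

```text
tin [ 0.454 -0.075  0.057]
pot [ 0.574 -0.044  0.05 ]
anvil [ 0.535 -0.235  0.014]
turq [ 0.431 -0.196  0.014]
spool? [ 0.573 -0.327  0.046]
disc big [0.563 0.262 0.006]
disc small [0.429 0.254 0.006]
rect [0.577 0.089 0.006]
strip [0.468 0.088 0.006]
set a [ 0.444 -0.258  0.01 ]
set b [ 0.378 -0.39   0.01 ]
cab [0.571 0.388 0.   ]
tin [ 0.457 -0.082  0.057]
anvil [ 0.538 -0.238  0.014]
disc big [0.565 0.258 0.006]
disc small [0.433 0.267 0.006]
```

View pics/a.png

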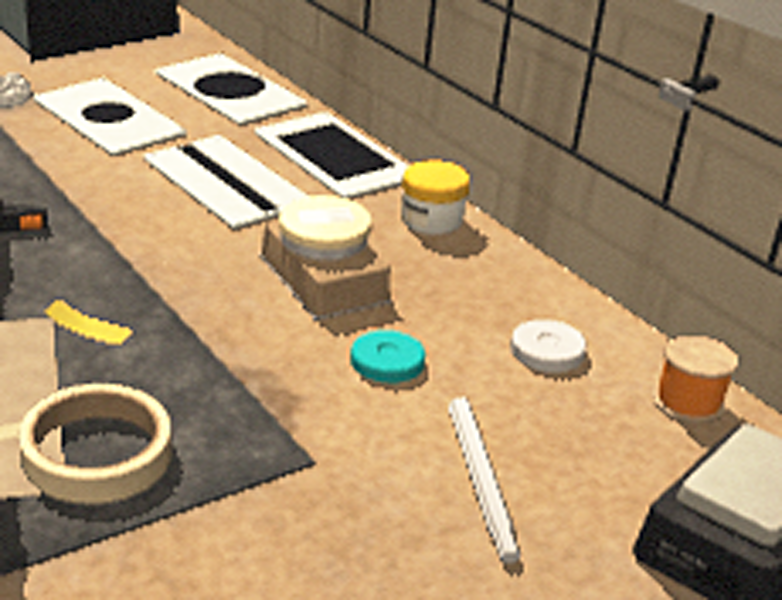

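View pics/b.png

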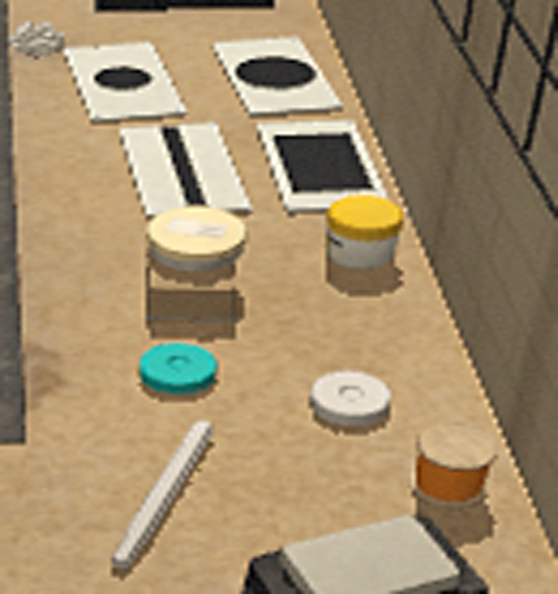

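```bash
python3 - <<'E'
from h import *
s=load('scene0');d=load('side0')
for u,v in [(243,145),(202,147),(190,135),(155,90)]: print(ray(s,u,v,0).round(3))
for u,v in [(251,131),(298,132),(247,90),(246,60)]: print('d',ray(d,u,v,0).round(3))
E
```

```text
[0.571 0.388 0.   ]
[0.436 0.44  0.   ]
[0.435 0.56  0.   ]
[0.478 1.17  0.   ]
d [0.413 0.443 0.   ]
d [0.601 0.423 0.   ]
d [0.416 0.848 0.   ]
d [0.431 1.264 0.   ]
```

```bash
python3 - <<'E'
from h import *
s=load('scene0')['color'][:230,90:260,::-1]
cv2.imwrite('pics/c.png',cv2.resize(s,None,fx=3,fy=2.6,interpolation=cv2.INTER_CUBIC))
E
```

```text
(no output)
```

View pics/c.png

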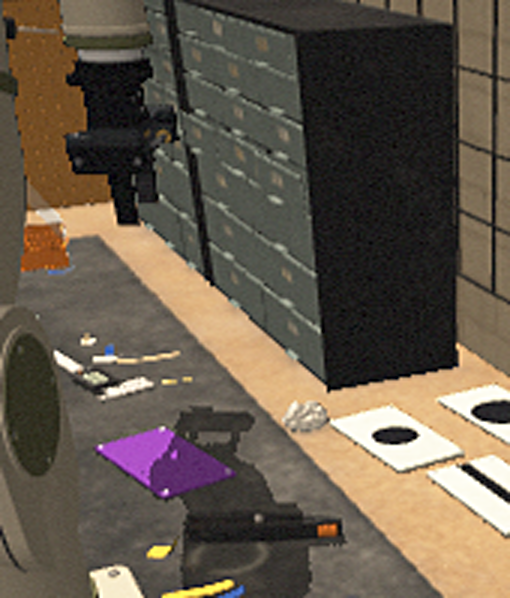

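>>> drive_tool:
  moves: "0.006 -0.05 0.02 0 0; 0.006 -0.05 0.02 0 0; 0.006 -0.05 0.02 0 0; 0.006 -0.05 0.02 -8 0; 0.007 -0.05 0.02 -8 0; 0.04 -0.04 0.01 -10 0; 0.04 -0.04 0.01 -10 0; 0.04 -0.04 0.01 -10 0; 0.04 -0.04 0.01 -10 0; 0.03 -0.02 0 -8.5 0; 0 0 0 0 0; 0 0 0 0 0; 0 0 0 0 0"

```text
time: 1.78
ee_pos: [0.4898, 0.1349, 0.3736]
eef_rot: [0.5, 0.501, -0.499, 0.5]
ft_force: [-0.5, 0.3, -0.4]
width: 0.0871
```

```bash
python3 - <<'E'
from h import *
c=snap('wrist','w1'); print(c['extrinsics'].round(3).tolist())
print({k:np.round(v,3).tolist() for k,v in r.read_state().items() if k in('time','joint_positions','ee_pos','eef_rot')})
s=load('scene0')
for u,v in [(330,180),(400,235),(300,165)]: print(ray(s,u,v,0).round(3))
E
```

```text
[[1.0, 0.002, 0.0, 0.49], [0.002, -0.962, -0.274, 0.208], [-0.0, 0.274, -0.962, 0.524], [0.0, 0.0, 0.0, 1.0]]
{'time': 1.825, 'joint_positions': [-0.684, 0.022, 0.335, 1.535, -0.008, 1.586, -0.348], 'ee_pos': [0.49, 0.135, 0.374], 'eef_rot': [0.5, 0.5, -0.499, 0.5]}
[0.69  0.041 0.   ]
[ 0.674 -0.255  0.   ]
[0.665 0.165 0.   ]
```

View pics/w1.png

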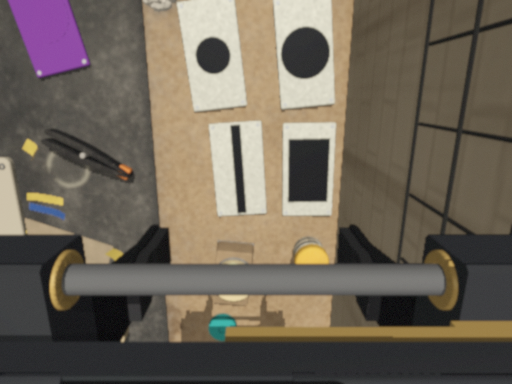

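```bash
cat >> h.py <<'E'
def blobs(c,mask,z,amin=60):
    n,l,st,ce=cv2.connectedComponentsWithStats(mask.astype(np.uint8))
    for i in range(1,n):
        if st[i,4]<amin: continue
        ct=max(cv2.findContours((l==i).astype(np.uint8),cv2.RETR_EXTERNAL,cv2.CHAIN_APPROX_NONE)[0],key=len)[:,0]
        w=np.array([ray(c,u,v,z)[:2] for u,v in ct],np.float32)*1000
        (cx,cy),(a,b),ang=cv2.minAreaRect(w)
        # area-weighted centroid
        m=cv2.moments(w); 
        print('px',ce[i].round(1),'rect',round(cx,1),round(cy,1),'size',round(a,1),round(b,1),'ang',round(ang,1),'centroid',round(m['m10']/m['m00'],1),round(m['m01']/m['m00'],1))
E
python3 - <<'E'
from h import *
c=load('w1'); im=c['color'].astype(int)
white=(im.min(2)>165)&(im.max(2)-im.min(2)<40); white[235:]=0
print('white');blobs(c,white,.006,300)
k=(im.max(2)<70);k[235:]=0;k[:,:165]=0;k[:,345:]=0
print('black');blobs(c,k,.006,200)
for u,v in [(338,200),(350,60),(349,90)]: print(ray(c,u,v,0).round(3))
cv2.imwrite('pics/d.png',cv2.resize(c['color'][:240,140:440,::-1],None,fx=2.5,fy=2.5))
E
```

```text
white
px [212.1  52.5] rect 431.8 261.5 size 79.1 146.3 ang 6.8 centroid 431.6 260.5
px [304.2  51.4] rect 562.7 264.0 size 79.0 144.5 ang 5.9 centroid 562.5 262.5
px [238.  166.8] rect 466.4 95.3 size 78.7 146.5 ang 3.9 centroid 466.3 95.8
px [307.7 165.6] rect 575.3 94.4 size 78.5 146.3 ang 1.4 centroid 574.8 94.7
px [  7.6 203.6] rect 103.3 47.5 size 125.1 33.7 ang 78.6 centroid 96.2 35.7
black
px [304.9  52.4] rect 563.1 265.2 size 62.7 63.7 ang 1.5 centroid 562.8 264.8
px [212.6  55.1] rect 431.6 261.3 size 44.2 42.5 ang 0.1 centroid 431.7 261.2
px [238.1 168. ] rect 466.5 93.9 size 9.9 134.1 ang 3.8 centroid 466.4 94.7
px [308.  169.8] rect 575.2 93.5 size 57.8 95.7 ang 0.8 centroid 575.1 93.5
[0.627 0.044 0.   ]
[0.629 0.256 0.   ]
[0.631 0.214 0.   ]
```

View pics/d.png

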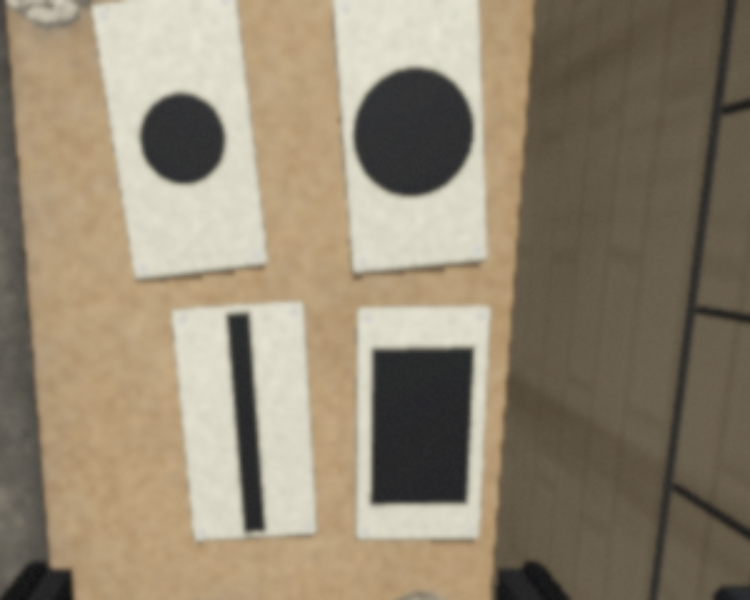

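```bash
python3 - <<'E'
from h import *
a=snap('scene','s1');b=snap('side','d1')
for c,pts in ((a,[(328,202),(360,225)]),(b,[(318,185)])):
  for u,v in pts: print(ray(c,u,v,0).round(3))
A=cv2.resize(a['color'][0:260,180:420,::-1],None,fx=1.65,fy=1.65*1.3,interpolation=cv2.INTER_CUBIC)
B=cv2.resize(b['color'][0:260,180:420,::-1],None,fx=1.65,fy=1.65*1.3,interpolation=cv2.INTER_CUBIC)
cv2.imwrite('pics/e.png',np.hstack([A,B]))
E
```

```text
[ 0.61  -0.054  0.   ]
[ 0.616 -0.178  0.   ]
[0.614 0.066 0.   ]
```

View pics/e.png

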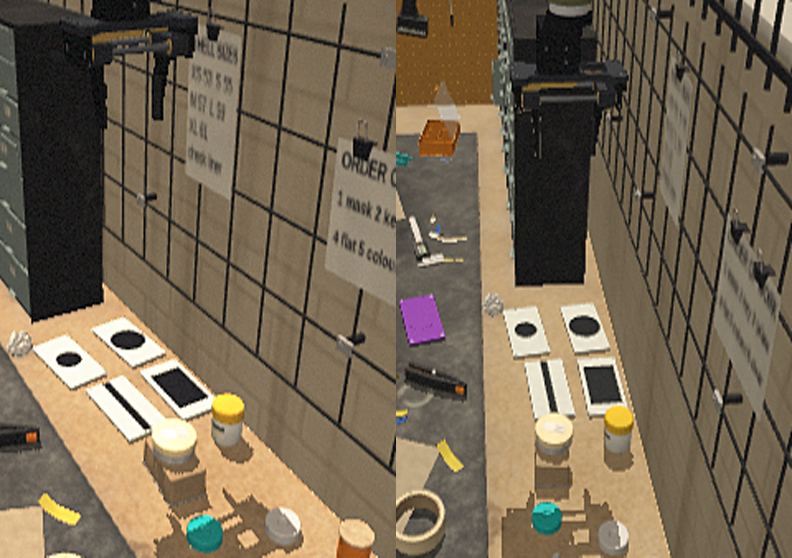

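```bash
cat >> h.py <<'E'
def tri(c1,p1,c2,p2):
    L=[]
    for c,(u,v) in((c1,p1),(c2,p2)):
        E=c['extrinsics'];d=E[:3,:3]@np.array([(u-c['cx'])/c['fx'],(v-c['cy'])/c['fy'],1.]);L.append((E[:3,3],d/np.linalg.norm(d)))
    A=sum(np.eye(3)-np.outer(d,d) for o,d in L);b=sum((np.eye(3)-np.outer(d,d))@o for o,d in L)
    p=np.linalg.solve(A,b); return p.round(3),[round(float(np.linalg.norm((np.eye(3)-np.outer(d,d))@(p-o))),4) for o,d in L]
E
python3 - <<'E'
from h import *
a=load('s1');b=load('d1')
print(tri(a,(269,91.8),b,(331,91)));print(tri(a,(392,158.5),b,(382,185.5)))
print(tri(a,(307.7,10),b,(350.5,33)))
E
```

```text
(array([0.735, 0.491, 0.141]), [0.0006, 0.0006])
(array([ 0.742, -0.127,  0.136]), [0.0003, 0.0003])
(array([0.701, 0.229, 0.446]), [0.0038, 0.0038])
```

>>> drive_tool:
  moves: "0 -0.04 0 0 0; 0 -0.05 0 0 0; 0 -0.05 0 0 0; 0 -0.05 0 0 0; 0 -0.03 0 0 0; 0 0 0 0 0; 0 0 0 0 0"

```text
time: 2.8
ee_pos: [0.4905, -0.085, 0.3736]
eef_rot: [0.5, 0.5, -0.5, 0.5]
ft_force: [0.4, 0.7, 0.3]
width: 0.0872
```

```bash
python3 - <<'E'
from h import *
c=snap('wrist','w2'); print(c['extrinsics'].round(3).tolist())
E
```

```text
[[1.0, 0.001, 0.0, 0.491], [0.001, -0.962, -0.274, -0.011], [-0.0, 0.274, -0.962, 0.524], [0.0, 0.0, 0.0, 1.0]]
```

View pics/w2.png

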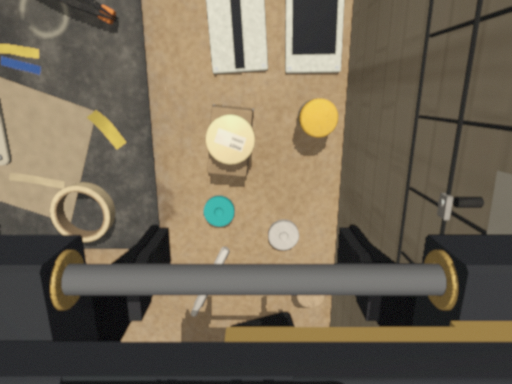

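>>> drive_tool:
  moves: "0 -0.04 0 0 0; 0 -0.05 0 0 0; 0 -0.05 0 0 0; 0 -0.05 0 0 0; 0 -0.03 0 0 0; 0 0 0 0 0; 0 0 0 0 0"

```text
time: 3.72
ee_pos: [0.4912, -0.3046, 0.3733]
eef_rot: [0.5, 0.501, -0.5, 0.5]
ft_force: [0.1, -0.2, 0.3]
width: 0.0873
```

```bash
python3 - <<'E'
from h import *
c=snap('wrist','w3'); print(c['extrinsics'].round(3).tolist())
E
```

```text
[[1.0, 0.002, 0.0, 0.492], [0.002, -0.962, -0.273, -0.231], [-0.0, 0.273, -0.962, 0.524], [0.0, 0.0, 0.0, 1.0]]
```

View pics/w3.png

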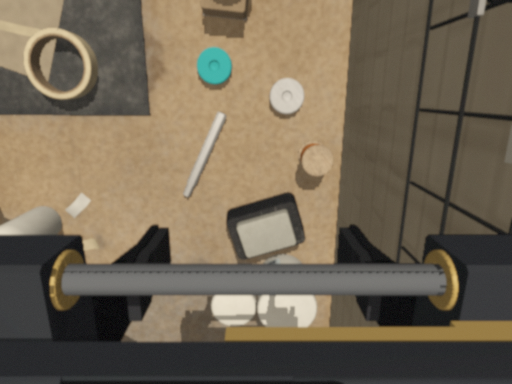

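```bash
python3 - <<'E'
from h import *
c=load('w3'); hsv=cv2.cvtColor(c['color'],cv2.COLOR_RGB2HSV)
m=(hsv[...,1]<55)&(hsv[...,2]>120);m[215:]=0;m[:,:165]=0;m[:,340:]=0
print('w3 setter@.010 anvil@.010');blobs(c,m,.010,100)
print('anvil at .014');blobs(c,m,.014,100)
c2=load('w2'); hsv=cv2.cvtColor(c2['color'],cv2.COLOR_RGB2HSV)
roi=np.zeros(hsv.shape[:2],bool);roi[90:200,195:275]=1
t=roi&(hsv[...,2]>180)&(hsv[...,0]<40)&(hsv[...,1]<140)
t=cv2.morphologyEx(t.astype(np.uint8),cv2.MORPH_OPEN,np.ones((5,5)))
print('tin z=.052');blobs(c2,t,.052,300);print('z=.057');blobs(c2,t,.057,300)
A=cv2.resize(c2['color'][85:200,180:350,::-1],None,fx=4.6,fy=4.6,interpolation=cv2.INTER_CUBIC);cv2.imwrite('pics/f.png',A)
A=cv2.resize(c['color'][40:210,160:340,::-1],None,fx=3.5,fy=3.5,interpolation=cv2.INTER_CUBIC);cv2.imwrite('pics/g.png',A)
E
```

```text
w3 setter@.010 anvil@.010
px [286.5  95.6] rect 539.6 -233.3 size 48.2 49.2 ang 0.9 centroid 539.5 -233.4
px [204.5 152. ] rect 414.6 -321.7 size 142.6 14.9 ang 64.5 centroid 416.0 -318.4
anvil at .014
px [286.5  95.6] rect 539.2 -233.3 size 47.8 48.8 ang 0.9 centroid 539.1 -233.4
px [204.5 152. ] rect 415.2 -321.0 size 141.5 14.8 ang 64.5 centroid 416.6 -317.7
tin z=.052
px [258.6  96.8] rect 498.4 -14.7 size 42.1 18.4 ang 11.8 centroid 497.6 -15.1
px [224.  142.1] rect 437.7 -82.6 size 114.9 73.4 ang 34.9 centroid 450.2 -76.4
px [218.6 192.4] rect 438.8 -148.6 size 65.6 19.6 ang 0.1 centroid 440.8 -148.4
z=.057
px [258.6  96.8] rect 498.3 -14.6 size 41.6 18.2 ang 11.8 centroid 497.6 -15.0
px [224.  142.1] rect 438.3 -81.8 size 113.7 72.6 ang 34.9 centroid 450.6 -75.7
px [218.6 192.4] rect 439.3 -147.1 size 64.9 19.4 ang 0.1 centroid 441.3 -147.0
```

View pics/f.png

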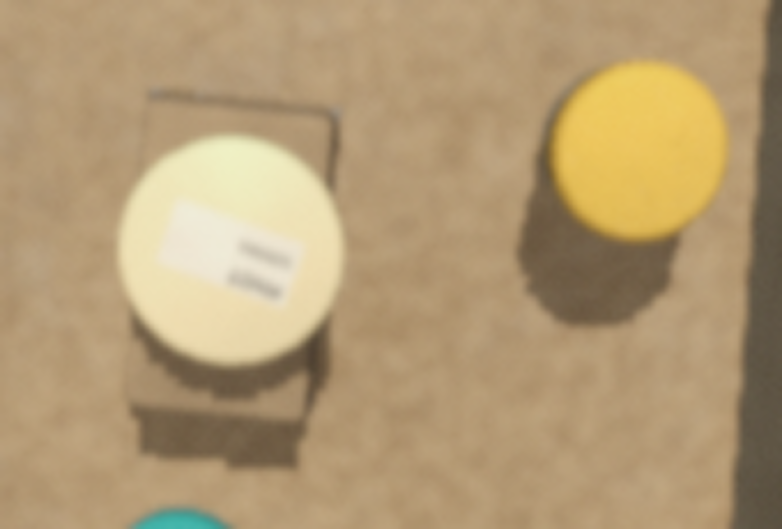

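View pics/g.png

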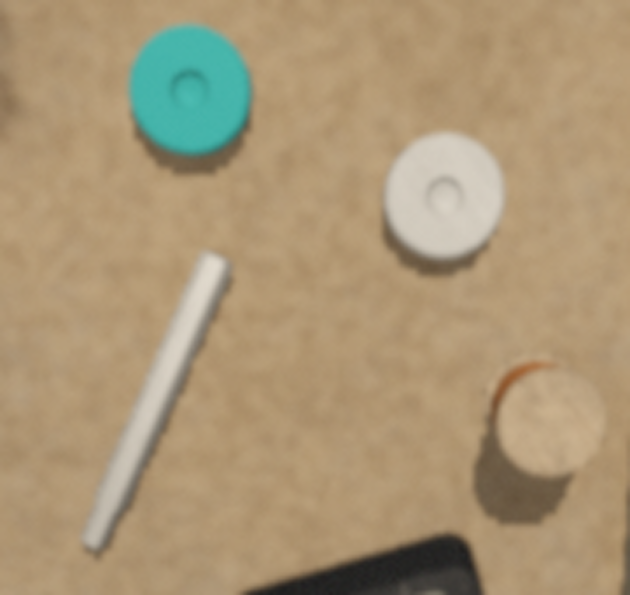

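```bash
cat >> h.py <<'E'
def sub(c,box,fn,z,amin=2000,k=6):
    x0,y0,x1,y1=box
    im=cv2.resize(c['color'][y0:y1,x0:x1],None,fx=k,fy=k,interpolation=cv2.INTER_CUBIC)
    m=fn(im.astype(int)).astype(np.uint8)
    n,l,st,ce=cv2.connectedComponentsWithStats(m)
    for i in range(1,n):
        if st[i,4]<amin: continue
        ct=max(cv2.findContours((l==i).astype(np.uint8),cv2.RETR_EXTERNAL,cv2.CHAIN_APPROX_NONE)[0],key=len)[:,0]
        w=np.array([ray(c,(u+.5)/k-.5+x0,(v+.5)/k-.5+y0,z)[:2] for u,v in ct],np.float32)*1000
        (cx,cy),(a,b),ang=cv2.minAreaRect(w);mm=cv2.moments(w)
        M=np.array([[mm['mu20'],mm['mu11']],[mm['mu11'],mm['mu02']]]);ax=np.degrees(.5*np.arctan2(2*mm['mu11'],mm['mu20']-mm['mu02']))
        print('rect',round(cx,1),round(cy,1),'size',round(a,1),round(b,1),'ang',round(ang,1),'centroid',round(mm['m10']/mm['m00'],1),round(mm['m01']/mm['m00'],1),'axis',round(float(ax),1))
E
python3 - <<'E'
from h import *
c=load('w1')
f=lambda im:im.mean(2)<125
for b in [(275,15,335,90),(190,30,235,80),(225,118,252,219),(284,130,335,208)]: sub(c,b,f,.006)
c2=load('w2')
q=lambda u,v,z:ray(c2,(u+.5)/4.6-.5+180,(v+.5)/4.6-.5+85,z)*1000
L,R,T,B=[q(*p,.054) for p in [(118,250),(346,250),(232,135),(232,367)]]
print('tin',L[:2],R[:2],T[:2],B[:2])
for p in [(150,95),(335,110),(130,405),(305,418)]: print(q(*p,.036)[:2].round(1))
E
```

```text
rect 562.8 264.7 size 67.6 67.1 ang 45.0 centroid 562.9 264.7 axis 48.8
rect 431.7 261.3 size 47.5 47.4 ang 0.1 centroid 431.7 261.2 axis -43.4
rect 466.5 94.1 size 13.2 139.0 ang 3.8 centroid 466.5 94.2 axis -86.2
rect 575.1 93.6 size 61.5 98.9 ang 0.8 centroid 575.1 93.6 axis -88.8
tin [424.50848488 -71.1562855 ] [492.79264536 -71.08827686] [459.25413051 -37.47489095] [ 458.01174326 -106.76904651]
[433.4 -26.7]
[489.4 -31. ]
[ 423.9 -122.8]
[ 479.8 -127. ]
```

>>> drive_tool:
  moves: "0.024 0.036 -0.05 0 0; 0.024 0.036 -0.05 0 0; 0 0 -0.06 0 0; 0 0 -0.06 0 0; 0 0 -0.06 0 0; 0 0 -0.04 0 0; 0 0 0 0 0; 0 0 0 0 0; 0 0 0 0 0"
  newtons: 25

```text
time: 4.9
ee_pos: [0.5373, -0.2381, 0.0612]
eef_rot: [0.501, 0.499, -0.499, 0.501]
ft_force: [-0.2, 0.1, 0.6]
width: 0.0871
```

>>> drive_tool:
  moves: "0.002 0.0048 -0.025 0 0; 0 0 -0.018 0 0; 0 0 0 0 0; 0 0 0 0 0"

```text
time: 5.4
ee_pos: [0.5382, -0.2337, 0.0169]
eef_rot: [0.5, 0.499, -0.5, 0.5]
ft_force: [0.6, 0.7, -0.9]
width: 0.0869
```

>>> drive_tool:
  moves: "0.001 0 -0.003 0 0; 0 0 0 0 0.6; 0 0 0 0 0.6; 0 0 0 0 0.6; 0 0 0 0 0.6; 0 0 0 0 0.6"

```text
time: 6.15
ee_pos: [0.5389, -0.2332, 0.0131]
eef_rot: [0.5, 0.5, -0.5, 0.5]
ft_force: [0.4, 0.2, -0.3]
width: 0.0494
```

>>> drive_tool:
  moves: "0 0 0.02 0 0.7; 0 0 0.05 0 0.7; 0 0 0.05 0 0.7; -0.012 0.05 0 0 0.7; -0.012 0.055 0 0 0.7; -0.012 0.055 0 0 0.7; -0.012 0.055 0 0 0.7; -0.012 0.055 0 0 0.7; -0.012 0.055 0 0 0.7; -0.012 0.055 0 0 0.7; -0.012 0.055 0 0 0.7; -0.011 0.055 0 0 0.7; 0 0.005 0 0 0.7; 0 0 0 0 0.7; 0 0 0 0 0.7; 0 0 0 0 0.7"

```text
time: 8.15
ee_pos: [0.4323, 0.2606, 0.1333]
eef_rot: [0.501, 0.499, -0.501, 0.499]
ft_force: [-0.7, -0.2, -1.7]
width: 0.0492
```

>>> drive_tool:
  moves: "-0.0005 0.0006 -0.05 0 0.7; 0 0 -0.04 0 0.7; 0 0 0 0 0.7; 0 0 0 0 0.7; 0 0 -0.015 0 0.7; 0 0 -0.007 0 0.7; 0 0 0 0 0.7; 0 0 0 0 0.7"

```text
time: 9.15
ee_pos: [0.4315, 0.2625, 0.0213]
eef_rot: [0.5, 0.5, -0.5, 0.5]
ft_force: [0.1, 0.6, -2.4]
width: 0.0494
```

>>> drive_tool:
  moves: "0 -0.0012 -0.0015 0 0.7; 0 0 0 0 0.7; 0 0 0 0 0.7"

```text
time: 9.52
ee_pos: [0.4314, 0.2612, 0.0196]
eef_rot: [0.5, 0.5, -0.5, 0.5]
ft_force: [-0.0, 1.0, -1.3]
width: 0.0491
```

>>> drive_tool:
  moves: "0 0 0 0 0; 0 0 0 0 0; 0 0 0 0 0; 0 0 0.03 0 0; 0 0 0.06 0 0; 0 -0.01 0.06 0 0; 0.02 -0.03 0.06 0 0; 0.02 -0.03 0.06 0 0; 0.02 -0.03 0.03 0 0; 0 0 0 0 0; 0 0 0 0 0"

```text
time: 10.9
ee_pos: [0.4865, 0.1681, 0.306]
eef_rot: [-0.5, -0.5, 0.5, -0.5]
ft_force: [0.1, -0.6, 0.9]
width: 0.0869
```

```bash
python3 - <<'E'
from h import *
c=snap('wrist','w4')
sub(c,(150,0,260,150),lambda im:(im.max(2)<75),.006)
sub(c,(260,0,360,150),lambda im:(im.mean(2)<125),.006)
E
```

```text
rect 563.1 264.6 size 67.6 67.9 ang 1.6 centroid 562.9 264.7 axis 46.9
rect 557.2 187.8 size 54.5 3.9 ang 5.8 centroid 557.8 188.2 axis 5.8
```

View pics/w4.png

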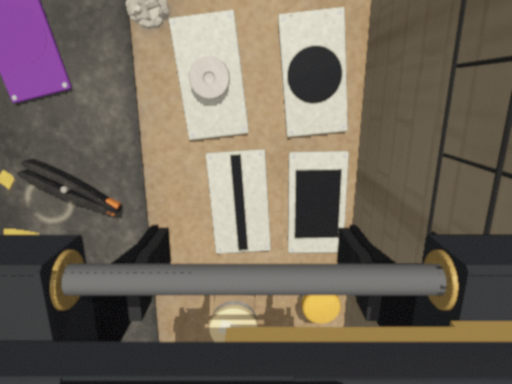

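```bash
python3 - <<'E'
from h import *
c=load('w4')
hsv=lambda im:cv2.cvtColor(im.clip(0,255).astype(np.uint8),cv2.COLOR_RGB2HSV)
sub(c,(180,45,240,115),lambda im:im.mean(2)<200,.020,300)
cv2.imwrite('pics/h.png',cv2.resize(c['color'][0:145,160:360,::-1],None,fx=4,fy=4,interpolation=cv2.INTER_CUBIC))
c=load('w3')
sub(c,(262,70,312,125),lambda im:(im.max(2)-im.min(2)<45)&(im.mean(2)>120),.014,3000)
E
```

```text
rect 467.9 285.0 size 26.0 3.8 ang 89.3 centroid 468.7 288.7 axis -86.8
rect 434.8 250.6 size 53.8 48.0 ang 16.6 centroid 434.6 242.6 axis 22.1
rect 430.9 261.6 size 18.4 16.5 ang 21.8 centroid 430.8 262.6 axis 14.6
rect 398.7 236.3 size 39.5 7.1 ang 86.6 centroid 397.3 230.9 axis -88.4
rect 539.2 -233.3 size 50.8 50.9 ang 73.9 centroid 539.1 -233.3 axis -23.4
```

View pics/h.png

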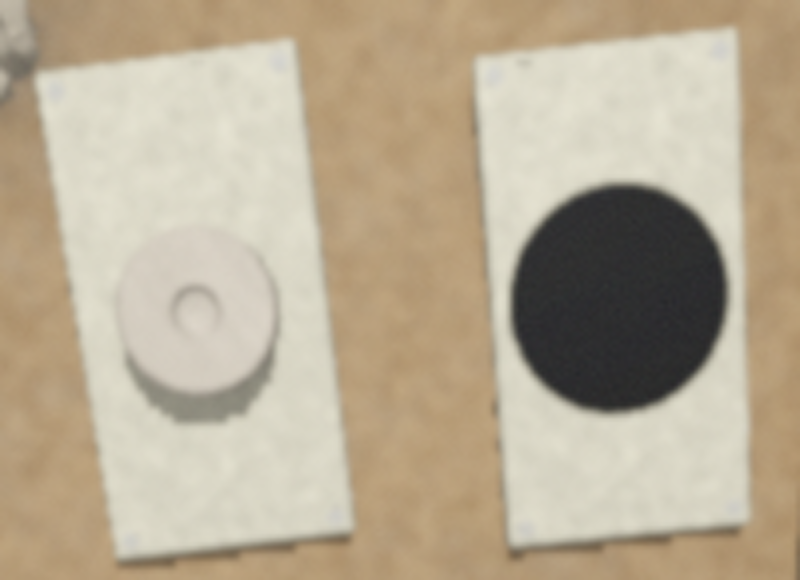

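```bash
python3 - <<'E'
from h import *
c=load('w4');q=lambda u,v,z:ray(c,(u+.5)/4-.5+160,(v+.5)/4-.5,z)[:2]*1000
for p in [(117,310),(278,310),(197,225),(197,395)]: print(q(*p,.020).round(1))
E
```

```text
[407.9 261.2]
[457.  261.2]
[433.2 285.4]
[431.4 236.2]
```

>>> drive_tool:
  moves: "-0.006 -0.04 0 0 0; -0.006 -0.05 -0.03 0 0; -0.006 -0.05 -0.04 0 0; -0.006 -0.05 -0.04 0 0; -0.004 -0.05 -0.04 0 0; 0 0 -0.04 0 0; 0 0 0 0 0; 0 0 0 0 0"
  newtons: 18

```text
time: 11.95
ee_pos: [0.46, -0.0673, 0.1209]
eef_rot: [0.5, 0.5, -0.5, 0.5]
ft_force: [0.2, -0.4, 0.3]
width: 0.0871
```

>>> drive_tool:
  moves: "-0.001 -0.0048 -0.03 0 0; 0 0 -0.026 0 0; 0 0 0 0 0; 0 0 -0.012 0 0; 0 0 0 0 0; 0 0 0 0 0"

```text
time: 12.7
ee_pos: [0.4589, -0.073, 0.0525]
eef_rot: [0.5, 0.5, -0.5, 0.5]
ft_force: [-0.3, -0.9, -0.2]
width: 0.0872
```

>>> drive_tool:
  moves: "0 0.0008 -0.0028 0 0; 0 0 0 0 0; 0 0 0 0 0.35; 0 0 0 0 0.35; 0 0 0 0 0.35; 0 0 0 0 0.35; 0 0 0 0 0.35"

```text
time: 13.58
ee_pos: [0.4585, -0.0723, 0.0492]
eef_rot: [0.5, 0.5, -0.5, 0.5]
ft_force: [-0.6, -0.3, 1.7]
width: 0.0641
```

>>> drive_tool:
  moves: "0 0 0.01 0 0.4; 0 0 0.03 0 0.4; 0 0 0.05 0 0.4; 0.005 0.03 0.02 0 0.4; 0.016 0.05 0 0 0.4; 0.016 0.05 0 0 0.4; 0.016 0.05 0 0 0.4; 0.016 0.05 0 0 0.4; 0.016 0.05 0 0 0.4; 0.0145 0.045 0 0 0.4; 0.005 0.012 0 0 0.4; 0 0 0 0 0.4; 0 0 0 0 0.4; 0 0 0 0 0.4"

```text
time: 15.32
ee_pos: [0.5631, 0.2633, 0.1596]
eef_rot: [0.501, 0.499, -0.501, 0.499]
ft_force: [0.4, 0.2, -1.4]
width: 0.0642
```

>>> drive_tool:
  moves: "0 0.001 -0.04 0 0.4; 0 0 -0.04 0 0.4; 0 0 -0.03 0 0.4; 0 0 0 0 0.4; 0 0 -0.015 0 0.4; 0 0 -0.01 0 0.4; 0 0 0 0 0.4; 0 0 0 0 0.4"

```text
time: 16.32
ee_pos: [0.5633, 0.2658, 0.0247]
eef_rot: [0.5, 0.5, -0.5, 0.5]
ft_force: [-0.2, 0.1, -1.5]
width: 0.0642
```

>>> drive_tool:
  moves: "-0.0003 -0.001 -0.003 0 0.4; 0 0 -0.002 0 0.4; 0 0 0 0 0.4; 0 0 0 0 0.4"

```text
time: 16.82
ee_pos: [0.5628, 0.2647, 0.0195]
eef_rot: [0.5, 0.5, -0.5, 0.5]
ft_force: [-2.2, -1.1, 4.1]
width: 0.0642
```

>>> drive_tool:
  moves: "0 0 0 0 0; 0 0 0 0 0; 0 0 0 0 0; 0 0 0.02 0 0; 0 0 0.04 0 0; 0 -0.01 0.06 0 0; -0.02 -0.03 0.06 0 0; -0.02 -0.03 0.06 0 0; -0.02 -0.03 0.04 0 0; 0 0 0 0 0; 0 0 0 0 0"

```text
time: 18.2
ee_pos: [0.5068, 0.1715, 0.2868]
eef_rot: [0.501, 0.5, -0.5, 0.5]
ft_force: [-0.5, 0.6, -1.5]
width: 0.087
```

```bash
python3 - <<'E'
from h import *
c=snap('wrist','w5')
cv2.imwrite('pics/i.png',cv2.resize(c['color'][0:235,130:390,::-1],None,fx=3,fy=2.55,interpolation=cv2.INTER_CUBIC))
E
```

```text
(no output)
```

View pics/i.png

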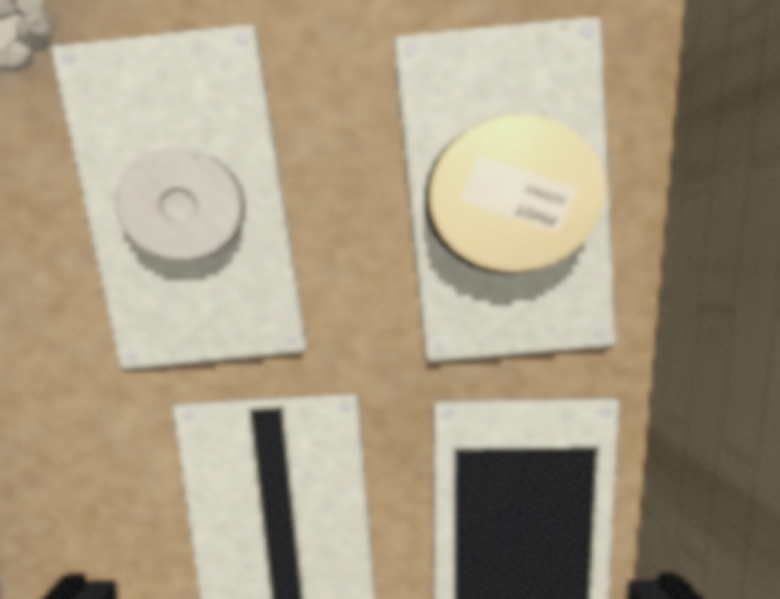

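>>> drive_tool:
  moves: "0 -0.04 0 0 0; 0 -0.05 0 0 0; -0.01 -0.05 0 0 0; -0.01 -0.05 0 0 0; -0.01 -0.03 0 0 0; 0 0 0 0 0; 0 0 0 0 0"

```text
time: 19.12
ee_pos: [0.4771, -0.0476, 0.2857]
eef_rot: [0.499, 0.5, -0.5, 0.5]
ft_force: [0.6, 0.8, 0.0]
width: 0.0871
```

```bash
python3 - <<'E'
from h import *
c=snap('wrist','w6')
cv2.imwrite('pics/j.png',cv2.resize(c['color'][0:235,130:390,::-1],None,fx=3,fy=2.5,interpolation=cv2.INTER_CUBIC))
E
```

```text
(no output)
```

View pics/j.png

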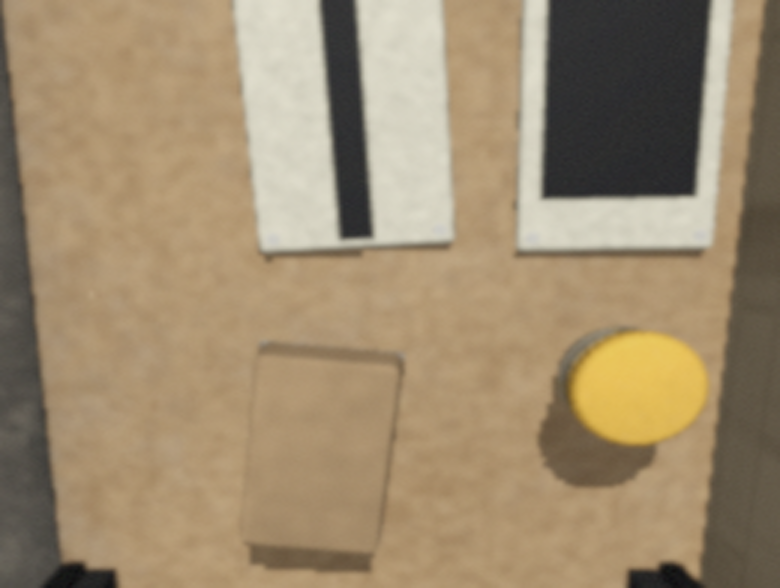

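```bash
python3 - <<'E'
from h import *
c=load('w5');q=lambda c,u,v,z,fy:ray(c,(u+.5)/3-.5+130,(v+.5)/fy-.5,z)[:2]*1000
print('tin',[q(c,*p,.022,2.55).round(1) for p in [(428,193),(605,193),(517,115),(517,272)]])
c=load('w6')
P=np.array([q(c,*p,.036,2.5) for p in [(258,358),(402,367),(372,553),(244,543)]]).round(1);print(P.tolist(),P.mean(0))
for i in range(4):
  d=P[(i+1)%4]-P[i];print(np.hypot(*d).round(1),np.degrees(np.arctan2(d[1],d[0])).round(1))
im=c['color'][120:235,200:280]; cv2.imwrite('pics/k.png',cv2.resize(cv2.convertScaleAbs(im[:,:,::-1],alpha=1.6,beta=-80),None,fx=8,fy=5,interpolation=cv2.INTER_CUBIC))
E
```

```text
tin [array([529.2, 265.9]), array([597.5, 265.9]), array([562.3, 298.7]), array([564.9, 231.1])]
[[432.8, -29.8], [489.3, -34.0], [477.6, -127.7], [424.2, -122.4]] [455.975 -78.475]
56.7 -4.3
94.4 -97.1
53.7 174.3
93.0 84.7
```

View pics/k.png

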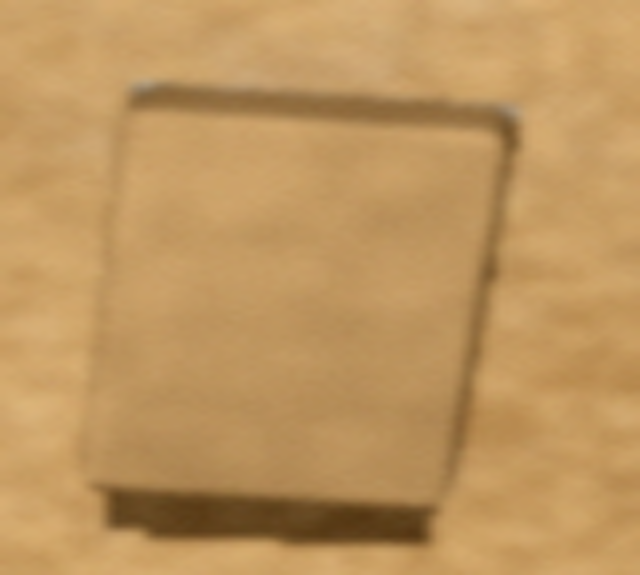

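```bash
python3 - <<'E'
from h import *
c=load('w6');q=lambda u,v,z:ray(c,(u+.5)/8-.5+200,(v+.5)/5-.5+120,z)[:2]*1000
for z in(.036,.030,.0):
  P=np.array([q(*p,z) for p in [(130,88),(518,106),(442,508),(90,487)]]).round(1);print(z,P.tolist(),P.mean(0))
  for i in range(4):
    d=P[(i+1)%4]-P[i];print(np.hypot(*d).round(1),np.degrees(np.arctan2(d[1],d[0])).round(1))
im=load('s1')['color'][185:250,255:320]; cv2.imwrite('pics/l.png',cv2.resize(im[:,:,::-1],None,fx=9,fy=9,interpolation=cv2.INTER_CUBIC))
E
```

```text
0.036 [[433.1, -23.1], [490.0, -27.3], [479.0, -128.1], [423.9, -122.6]] [456.5   -75.275]
57.1 -4.2
101.4 -96.2
55.4 174.3
99.9 84.7
0.03 [[432.5, -23.9], [490.2, -28.1], [479.0, -130.4], [423.1, -124.8]] [456.2 -76.8]
57.9 -4.2
102.9 -96.2
56.2 174.3
101.3 84.7
0.0 [[429.1, -27.6], [491.1, -32.1], [479.1, -142.0], [419.1, -135.9]] [454.6 -84.4]
62.2 -4.2
110.6 -96.2
60.3 174.2
108.8 84.7
```

View pics/l.png

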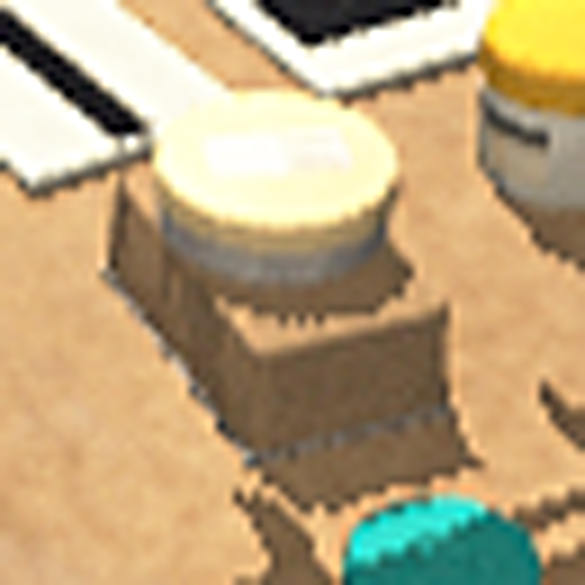

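>>> drive_tool:
  moves: "-0.011 -0.016 -0.04 -3 0; -0.01 -0.016 -0.05 -2 0; 0 0 -0.05 0 0; 0 0 -0.05 0 0; 0 0 -0.03 0 0; 0 0 0 0 0; 0 0 0 0 0"
  newtons: 35

```text
time: 20.05
ee_pos: [0.4568, -0.0805, 0.0673]
eef_rot: [0.521, 0.477, -0.521, 0.478]
ft_force: [-1.0, 0.8, -0.1]
width: 0.087
```

>>> drive_tool:
  moves: "-0.0005 0.0015 -0.03 0 0; 0 0 -0.015 0 0; 0 0 0 0 0; 0 0 -0.005 0 0; 0 0 0 0 0; 0 0 0 0 0.35; 0 0 0 0 0.35; 0 0 0 0 0.4; 0 0 0 0 0.5; 0 0 0 0 0.5; 0 0 0 0 0.5"

```text
time: 21.42
ee_pos: [0.4555, -0.0793, 0.0164]
eef_rot: [0.522, 0.478, -0.521, 0.478]
ft_force: [-0.4, 1.2, 2.9]
width: 0.0618
```

>>> drive_tool:
  moves: "0 0 0.01 0 0.5; 0 0 0.03 0 0.5; 0 0 0.05 0 0.5; 0.01 0.025 0.02 2 0.5; 0.025 0.04 0 2 0.5; 0.03 0.04 0 2 0.5; 0.03 0.04 0 0 0.5; 0.0246 0.028 0 0 0.5; 0 0 0 0 0.5; 0 0 0 0 0.5; 0 0 0 0 0.5"

```text
time: 22.8
ee_pos: [0.5747, 0.0925, 0.1267]
eef_rot: [0.496, 0.504, -0.496, 0.504]
ft_force: [0.3, 0.2, -0.8]
width: 0.062
```

```bash
python3 - <<'E'
from h import *
a=snap('scene','s2');b=snap('side','d2')
f=lambda c,x,y:cv2.resize(c['color'][y:y+130,x:x+130,::-1],None,fx=3,fy=4,interpolation=cv2.INTER_CUBIC)
cv2.imwrite('pics/m.png',np.hstack([f(a,220,80),f(b,240,80)]))
E
```

```text
(no output)
```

View pics/m.png

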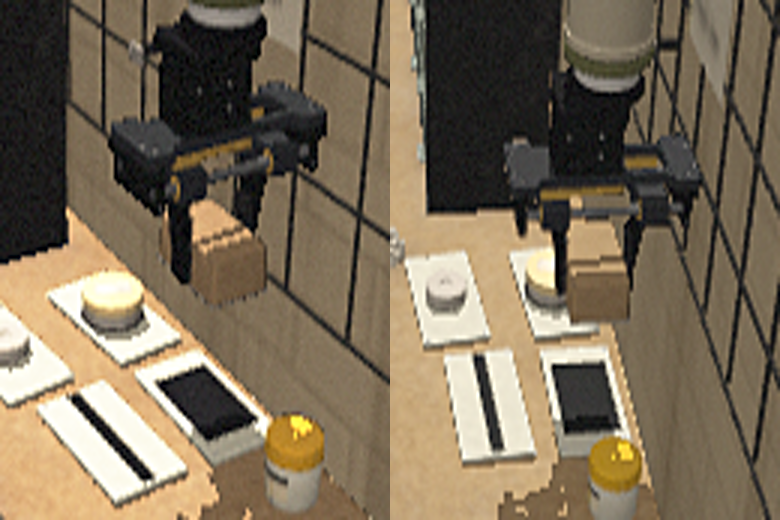

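>>> drive_tool:
  moves: "0 0.001 -0.04 0 0.5; 0 0 -0.04 0 0.5; 0 0 0 0 0.5; 0 0 -0.01 0 0.5; 0 0 -0.005 0 0.5; 0 0 0 0 0.5; 0 0 0 0 0.5"

```text
time: 23.78
ee_pos: [0.5754, 0.0947, 0.0319]
eef_rot: [0.496, 0.504, -0.496, 0.504]
ft_force: [0.1, -0.9, -0.8]
width: 0.0616
```

>>> drive_tool:
  moves: "-0.0003 -0.001 -0.006 0 0.5; 0 0 -0.003 0 0.5; 0 0 0 0 0.5; 0 0 0 0 0.5"

```text
time: 24.28
ee_pos: [0.5747, 0.0935, 0.0224]
eef_rot: [0.496, 0.504, -0.496, 0.504]
ft_force: [-2.9, -0.0, 5.7]
width: 0.0618
```

>>> drive_tool:
  moves: "0 0 0 0 0; 0 0 0 0 0; 0 0 0 0 0; 0 0 0.02 0 0; 0 0 0.05 0 0; 0 -0.01 0.06 0 0; -0.02 -0.02 0.06 0 0; -0.02 -0.03 0.06 0 0; -0.02 -0.03 0.04 -1 0; 0 0 0 0 0; 0 0 0 0 0"

```text
time: 25.65
ee_pos: [0.518, 0.0085, 0.3027]
eef_rot: [0.501, 0.5, -0.5, 0.5]
ft_force: [-0.1, 0.4, 0.6]
width: 0.0868
```

```bash
python3 - <<'E'
from h import *
c=snap('wrist','w7')
cv2.imwrite('pics/n.png',cv2.resize(c['color'][0:235,130:390,::-1],None,fx=3,fy=2.5,interpolation=cv2.INTER_CUBIC))
E
```

```text
(no output)
```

View pics/n.png

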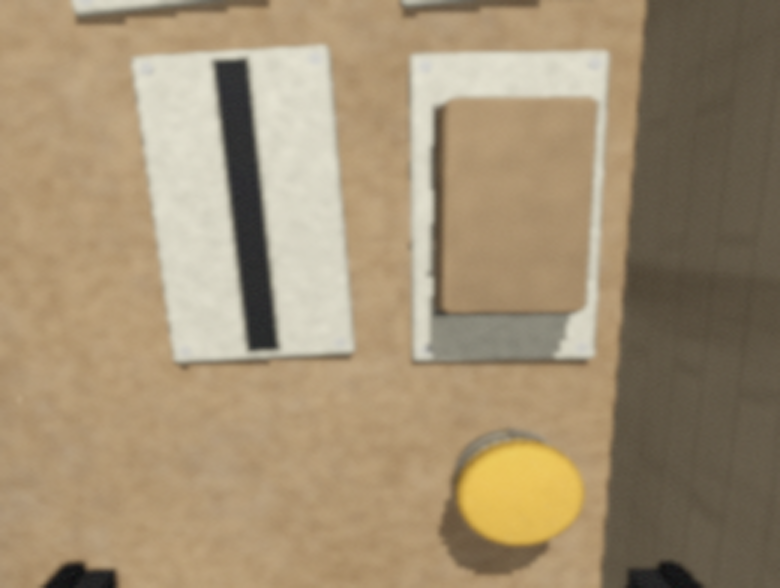

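```bash
python3 - <<'E'
from h import *
c=load('w7');q=lambda u,v,z:ray(c,(u+.5)/3-.5+130,(v+.5)/2.5-.5,z)[:2]*1000
P=np.array([q(*p,.042) for p in [(442,96),(600,96),(586,313),(439,312)]]).round(1);print(P.tolist(),P.mean(0))
for i in range(4):
    d=P[(i+1)%4]-P[i];print(np.hypot(*d).round(1),np.degrees(np.arctan2(d[1],d[0])).round(1))
print(q(434,110,.006),q(431,310,.006))
sub(c,(195,15,230,145),lambda im:im.mean(2)<125,.006)
sub(c,(268,30,280,125),lambda im:im.mean(2)<125,.006,200)
cv2.imwrite('pics/o.png',cv2.resize(c['color'][15:150,262:340,::-1],None,fx=7,fy=4.4,interpolation=cv2.INTER_CUBIC))
E
```

```text
[[544.7, 142.1], [603.5, 142.1], [603.7, 46.7], [545.3, 47.2]] [574.3    94.525]
58.8 0.0
95.4 -89.9
58.4 179.5
94.9 90.4
[543.91410771 141.07571896] [544.22240724  45.16218017]
rect 466.5 94.0 size 13.6 139.2 ang 3.8 centroid 466.5 94.1 axis -86.2
rect 546.8 93.5 size 7.4 98.8 ang 1.9 centroid 546.7 93.0 axis -89.3
```

View pics/o.png

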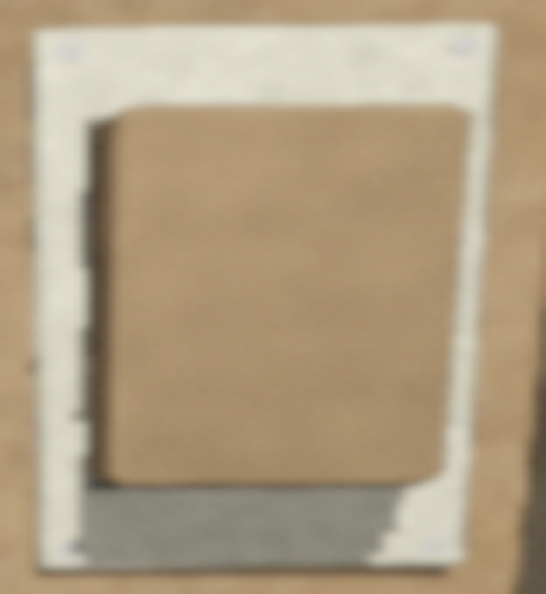

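```bash
python3 - <<'E'
from h import *
c=load('w3')
for z in(.010,.014): sub(c,(175,100,240,210),lambda im:(im.max(2)-im.min(2)<45)&(im.mean(2)>120),z,3000)
E
```

```text
rect 414.4 -322.1 size 144.6 16.7 ang 64.2 centroid 415.5 -318.0 axis 64.0
rect 415.0 -321.4 size 143.5 16.6 ang 64.2 centroid 416.1 -317.3 axis 64.0
```

>>> drive_tool:
  moves: "-0.01 -0.04 0 -5 0; -0.015 -0.05 0 -6 0; -0.02 -0.05 -0.02 -7.5 0; -0.02 -0.05 -0.05 -7 0; -0.02 -0.05 -0.05 0 0; -0.01 -0.05 -0.05 0 0; -0.008 -0.04 -0.05 0 0; 0 0 0 0 0; 0 0 0 0 0; 0 0 0 0 0"
  newtons: 30

```text
time: 26.95
ee_pos: [0.424, -0.2985, 0.1063]
eef_rot: [0.599, 0.377, -0.597, 0.378]
ft_force: [0.2, 0.6, -0.3]
width: 0.0868
```

```bash
python3 - <<'E'
from h import *
w=load('w3');d=load('side0');s=load('scene0')
for z in (0,.03,.04,.05,.06,.07): print(z,ray(w,290,209,z).round(3),ray(d,330,289,z).round(3),ray(s,439,283,z).round(3),ray(s,410,273,z).round(3),'dark corner',ray(w,227,212,z).round(3))
E
```

```text
0 [ 0.551 -0.411  0.   ] [ 0.562 -0.357  0.   ] [ 0.624 -0.412  0.   ] [ 0.593 -0.362  0.   ] dark corner [ 0.449 -0.416  0.   ]
0.03 [ 0.548 -0.4    0.03 ] [ 0.554 -0.381  0.03 ] [ 0.592 -0.429  0.03 ] [ 0.563 -0.381  0.03 ] dark corner [ 0.451 -0.406  0.03 ]
0.04 [ 0.547 -0.397  0.04 ] [ 0.551 -0.389  0.04 ] [ 0.581 -0.435  0.04 ] [ 0.553 -0.388  0.04 ] dark corner [ 0.452 -0.402  0.04 ]
0.05 [ 0.545 -0.394  0.05 ] [ 0.548 -0.397  0.05 ] [ 0.571 -0.44   0.05 ] [ 0.543 -0.395  0.05 ] dark corner [ 0.453 -0.398  0.05 ]
0.06 [ 0.544 -0.39   0.06 ] [ 0.545 -0.405  0.06 ] [ 0.56  -0.446  0.06 ] [ 0.533 -0.401  0.06 ] dark corner [ 0.453 -0.395  0.06 ]
0.07 [ 0.543 -0.387  0.07 ] [ 0.543 -0.412  0.07 ] [ 0.55  -0.452  0.07 ] [ 0.523 -0.408  0.07 ] dark corner [ 0.454 -0.391  0.07 ]
```

>>> drive_tool:
  moves: "-0.005 -0.012 -0.03 0 0; -0.0045 -0.0112 -0.03 0 0; 0 0 0 0 0; 0 0 0 0 0; 0 0 -0.015 0 0; 0 0 -0.01 0 0; 0 0 0 0 0; 0 0 0 0 0"

```text
time: 27.95
ee_pos: [0.413, -0.3229, 0.0203]
eef_rot: [-0.598, -0.377, 0.598, -0.377]
ft_force: [-0.2, -0.5, -0.0]
width: 0.0869
```

>>> drive_tool:
  moves: "0.0015 0.001 -0.0045 0 0; 0 0 -0.001 0 0; 0 0 0 0 0.5; 0 0 0 0 0.95; 0 0 0 0 0.95; 0 0 0 0 0.95; 0 0 0 0 0.95; 0 0 0 0 0.95; 0 0 0 0 0.95; 0 0 0 0 0.95"

```text
time: 29.2
ee_pos: [0.4145, -0.3217, 0.0147]
eef_rot: [0.598, 0.377, -0.598, 0.377]
ft_force: [-0.7, 0.9, 0.2]
width: 0.015
```

>>> drive_tool:
  moves: "0 0 0.02 0 0.95; 0 0 0.04 0 0.95; 0 0 0.05 0 0.95; 0.005 0.04 0.01 4 0.95; 0.006 0.05 0 5 0.95; 0.006 0.05 0 5 0.95; 0.006 0.05 0 5 0.95; 0.006 0.05 0 5 0.95; 0.006 0.05 0 5.4 0.95; 0.006 0.05 0 0 0.95; 0.006 0.05 0 0 0.95; 0.005 0.026 0 0 0.95; 0 0 0 0 0.95; 0 0 0 0 0.95; 0 0 0 0 0.95"

```text
time: 31.08
ee_pos: [0.4666, 0.0929, 0.1349]
eef_rot: [0.484, 0.516, -0.483, 0.516]
ft_force: [0.2, -0.4, -0.8]
width: 0.0144
```

```bash
python3 - <<'E'
from h import *
c=snap('wrist','w8');snap('scene','s3')
print(proj(c,[.4665-.0047,.0935+.0703,.134]))
E
```

```text
(np.float64(252.13303232070152), np.float64(99.75087277181711))
```

View pics/w8.png

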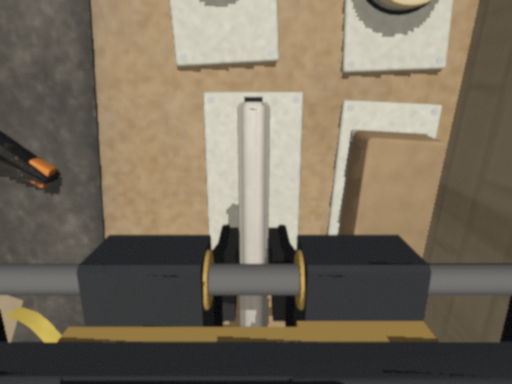

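View pics/s3.png

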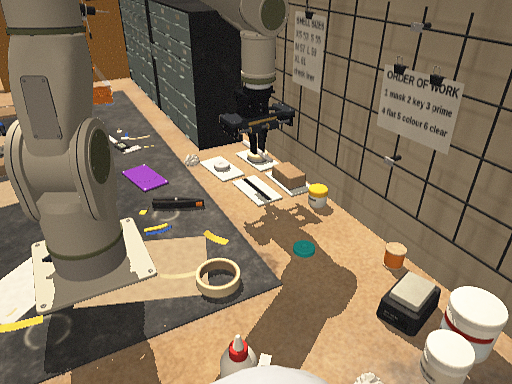

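>>> drive_tool:
  moves: "0 0.001 -0.04 0 0.95; 0 0 -0.04 0 0.95; 0 0 0 0 0.95; 0 0 -0.012 0 0.95; 0 0 -0.01 0 0.95; 0 0 0 0 0.95; 0 0 0 0 0.95"

```text
time: 32.05
ee_pos: [0.4669, 0.0954, 0.0331]
eef_rot: [0.483, 0.516, -0.483, 0.517]
ft_force: [0.5, 0.1, -0.8]
width: 0.0146
```

>>> drive_tool:
  moves: "-0.0003 -0.0007 -0.007 0 0.95; 0 0 -0.005 0 0.95; 0 0 0 0 0.95; 0 0 0 0 0.95"

```text
time: 32.55
ee_pos: [0.4662, 0.0945, 0.0205]
eef_rot: [0.483, 0.517, -0.483, 0.517]
ft_force: [0.5, -0.1, -0.8]
width: 0.0148
```

>>> drive_tool:
  moves: "0 0 -0.0008 0 0.95; 0 0 0 0 0.95; 0 0 0 0 0.6; 0 0 0 0 0.5; 0 0 0 0 0.5; 0 0 0.02 0 0.5; 0 0 0.05 0 0.5; 0 -0.01 0.06 0 0.3; 0 -0.02 0.06 -2 0; 0.02 -0.03 0.06 -1.8 0; 0.02 -0.03 0.04 0 0; 0 0 0 0 0; 0 0 0 0 0"

```text
time: 34.17
ee_pos: [0.5036, 0.0085, 0.3019]
eef_rot: [0.499, 0.5, -0.5, 0.5]
ft_force: [-0.0, 0.8, 0.3]
width: 0.0859
```

```bash
python3 - <<'E'
from h import *
c=snap('wrist','w9')
cv2.imwrite('pics/p.png',cv2.resize(c['color'][0:235,130:390,::-1],None,fx=3,fy=2.5,interpolation=cv2.INTER_CUBIC))
E
```

```text
(no output)
```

View pics/p.png

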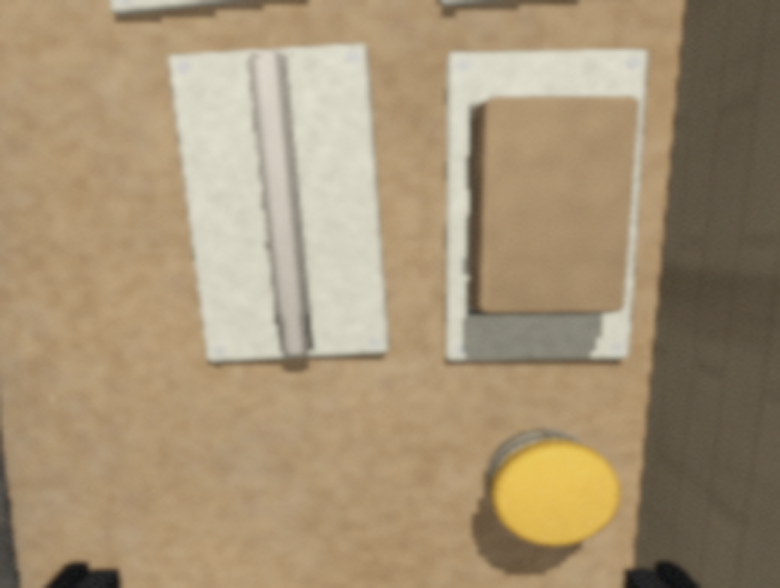

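```bash
python3 - <<'E'
from h import *
c=load('w9');
cv2.imwrite('pics/q.png',cv2.resize(c['color'][10:155,195:255,::-1],None,fx=10,fy=4.1,interpolation=cv2.INTER_CUBIC))
E
```

```text
(no output)
```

View pics/q.png

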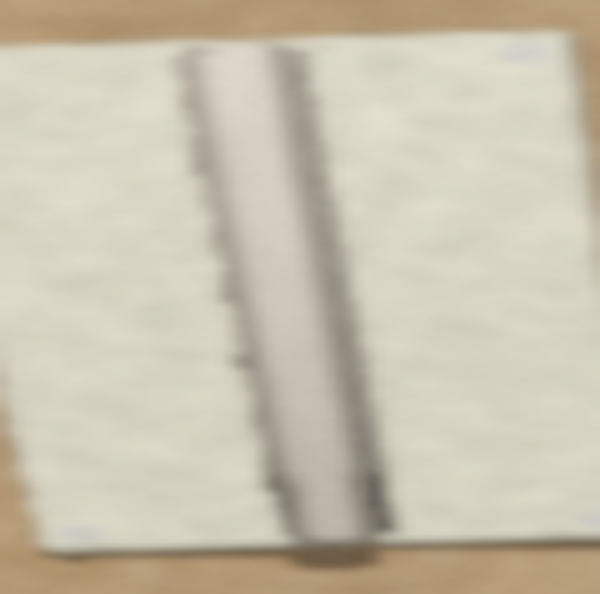

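```bash
python3 - <<'E'
from h import *
c=load('w9');q=lambda u,v,z:ray(c,(u+.5)/10-.5+195,(v+.5)/4.1-.5+10,z)[:2]*1000
a=q(240,46,.018);b=q(335,542,.018);print(a,b,(a+b)/2,np.hypot(*(a-b)),np.degrees(np.arctan2(*(a-b)[::-1])))
print('top strip mid rows',[(q(l,v,.020)+q(r_,v,.020))/2 for l,r_,v in [(195,280,100),(250,335,300),(290,365,500)]], q(195,100,.02)[0]-q(280,100,.02)[0])
print(q(395,530,.006), q(185,60,.006))
# expected silhouette ends
t=np.radians(93.8);u=np.array([np.cos(t),np.sin(t)]);C=np.array([466.5,94.1])
n=np.array([u[1],-u[0]])
for s in(1,-1):
  for w in(-1,1): print(s,w,C+s*70.5*u+w*7.5*n)
E
```

```text
[462.88796829 163.51597362] [471.25691336  23.03044587] [467.07244082  93.27320974] 140.73458263580505 93.4091712178497
top strip mid rows [array([462.41181778, 149.1317597 ]), array([467.61754787,  94.78292691]), array([470.70951934,  36.1919614 ])] -9.934363801846644
[478.26796215  25.23599111] [455.05686874 162.03497145]
1 -1 [454.34417901 163.94794926]
1 1 [469.31120103 164.94205777]
-1 -1 [463.68879897  23.25794223]
-1 1 [478.65582099  24.25205074]
```

```bash
python3 - <<'E'
from h import *
a=snap('scene','s4');b=snap('side','d4')
f=lambda c,x,y:cv2.resize(c['color'][y:y+150,x:x+130,::-1],None,fx=3,fy=3.6,interpolation=cv2.INTER_CUBIC)
cv2.imwrite('pics/r.png',np.hstack([f(a,195,120),f(b,230,120)]))
s0=load('scene0')
print([ (np.abs(a['color'][y0:y1,x0:x1].astype(int)-s0['color'][y0:y1,x0:x1]).mean()).round(1) for x0,y0,x1,y1 in [(305,183,330,212),(380,240,410,270),(292,238,318,262)]])
E
```

```text
[np.float64(4.7), np.float64(7.2), np.float64(10.5)]
```

View pics/r.png

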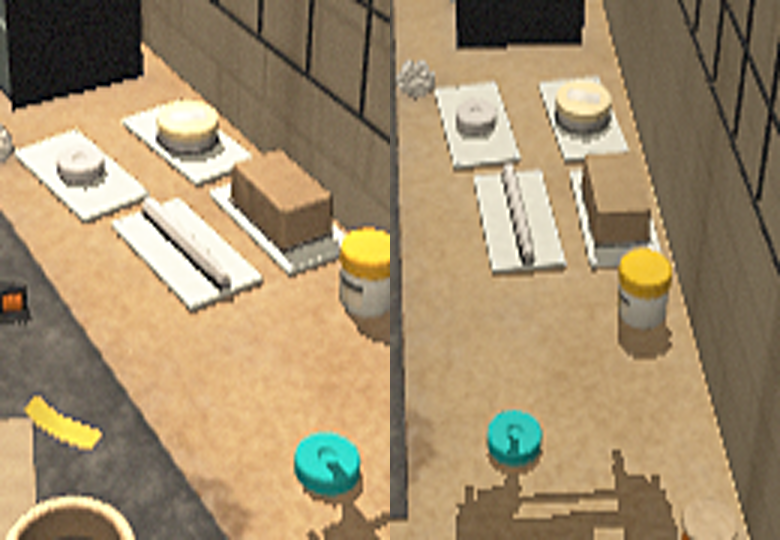

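```bash
python3 -c "
from h import *
print(ticket.close_job(), r.read_state()['time'])"
```

```text
the job is handed in; nothing more can be done
the job is handed in; nothing more can be done
```

All four pieces are on their boards, and I handed the job in at about 34 s on the robot's clock, against the limit of 109 s. I placed the anvil first, then the tin, the sanding block and the setter, all upright, with the arm standing clear at the end.

My last wrist-camera measurements put each piece within about 1 mm of its silhouette's centre:

| Piece | Measured centre (mm) | Silhouette centre (mm) | Angle, piece / board |
|---|---|---|---|
| Anvil | 432.4, 260.9 | 431.7, 261.2 | round |
| Tin | 563.4, 265.0 | 562.9, 264.7 | round |
| Block | 574.3, 94.5 | 575.1, 93.6 | about 0.2° / 1° |
| Setter | 467.1, 93.3 | 466.5, 94.1 | 93.4° / 93.8° |

- **Small disagreements:** the block may sit up to about 0.8° off square. A thin dark strip showed along its left side that could be shade or silhouette edge. At the setter's near right corner a sliver of its silhouette seemed to show. I left both because they are no bigger than the measurement error.
- **Bystanders:** the yellow-lidded pot, spool and turquoise disc look unmoved against the first scene picture. The small image differences fit the arm's shadow. I never approached the purple look-alike.

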